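# Load the tube labeller and hold its feed gate open

## Task

Load the tube labeller: put the full label roll over the upright spindle, right down on its seat, and let go of it. Then release the feed gate by squeezing its two catches, the inner one (nearer the hinge) first and then the outer one, swing the gate out past its click until it stands wide open, nearly square to where it was, and finish still holding it there with the gripper so a colleague can thread the strip. The roll stays on its seat and the other things on the bench are left where they are.

Things in the scene. Friction and masses are not known exactly. Their poses are not given: they have to be found in the camera images.
- labeller: Tube labeller, fixed: grey deck 200 mm (its x) by 300 mm (its y), 30 mm high. Origin at bench level, 10 mm to +y of the deck's centre; at yaw 0 its -x side, with the gate, faces the robot, +y is the robot's left. White housing along the back edge (x 72 to 98 mm), top at 65 mm; black block 55 x 50 mm at x 50, y -125 mm, top at 58 mm.
- seat (a point): Foot of the spindle: centre of the black seat disc's top (disc 68 mm across), 34 mm above the bench. A smooth upright steel spindle of 20 mm diameter rises 70 mm from here, its top 8 mm tapered to 12 mm diameter. It stands 85 mm behind the gate.
- roll: The full label roll, white paper: a rigid cylinder 60 mm in diameter and 50 mm high with a bore of 25 mm right through; about 150 g. Stands upright loose on the bench; origin at the centre of its underside, z up along the bore. It can be pinched across its diameter from above; a low bare brown core and a specimen cup stand near it.
- hinge (a point): A point on the gate's upright hinge axis, 65 mm above the bench, at the gate's -y end (labeller axes). Fixed to the labeller.
- gate (a joint): Gate angle, rad: 0 closed, grows as it swings towards the robot (anticlockwise from above, about hinge), stop at 1.57. Locked until both catches are squeezed. A spring pulls it shut: 0.17 N m closed, 0.65 N m at 1.35 rad (4 N at the outer catch). A sprung click resists at about 0.35 to 0.85 rad (with the spring up to 1 N m, 6 N at the outer catch). Let go, it does not stay wide.
- gate_panel: The gate: aluminium panel, origin on the hinge axis at bench level. It lies along its own +y, 12 to 200 mm from the hinge, 24 mm thick (own x), underside 34 and top 65 mm above the bench; closed, its axes are the labeller's. On its top edge stand two catches 90 mm apart, each an aluminium post and a sliding steel tab, upright. Swing it by a squeezed catch or by the panel.
- inner_squeeze (a point): Middle of the INNER catch (near the hinge) once squeezed: 68 mm from the hinge, 90 mm above the bench. Moves and turns with the gate. Post (fixed, hinge side) and sliding steel tab (free-end side): each 8 mm thick along own y, 20 mm wide, tops at 105 mm. Post's outer face 12 mm to -y of this point; tab's outer face 26 mm to +y, after squeezing 12 mm (pair 38 mm wide, then 24).
- catch_inner (a joint): How far the inner catch's sliding tab has been squeezed towards its post, in m: 0 to 0.014; withdraws its bolt, clear from about 0.010. Takes about 5 N and stays where it is put.
- outer_squeeze (a point): The same point of the OUTER catch (nearer the free end): 158 mm from the hinge, 90 mm above the bench; same layout and axes.
- catch_outer (a joint): The same for the outer catch's sliding tab, in m: 0 to 0.014, about 5 N, stays where it is put.
- core: Bystander: empty brown cardboard core, 36 mm across, 50 mm high, standing. Origin at its underside.
- cup: Bystander: clear specimen cup with white lid, 56 mm across, 55 mm high. Origin at its underside.
- tube_rack: Bystander: white rack of capped sample tubes, 62 x 190 mm, 96 mm high. Origin at its underside.
- slide_box: Bystander: closed salmon-coloured slide box, 170 x 90 x 35 mm. Origin at its underside.
- reagent: Bystander: amber bottle, 64 mm across, 140 mm high. Origin at its underside.
- marker: Bystander: grey marker pen lying down, 120 mm long (along its x), 12 mm thick.

How it is judged:
By the outcome, as a careful person would: the job done as asked, in the order asked, and still so for the second after the job is handed in, while the arm keeps its last pose, push and grip.
It also fails if it takes over 58 s, if anything falls off the work surface, if the arm or the gripper's body presses on something with over 40 N, if the wrist force passes 120 N, or if a joint passes its speed limit or range.

## Robot

A 7-joint arm with a two-finger parallel gripper is mounted at the origin on the work surface. World frame = base frame: x ahead of the robot, y to its left, z up, the work surface at z = 0. Lengths are in mm, angles in degrees, forces in N, time in s.
With the tool pointing down it reaches from about 425 to 800 mm from the base axis. Payload 8.3 kg.
Tool frame: the origin (TCP) lies on the centre line of the jaws, within the pads' length; the fingertips stand 11 mm ahead of it and the grasp point (between the pads) lies 8 mm behind it (manip.tip_extent is the distance from the TCP to the fingertips, in mm); z points along the fingers, y is the line along which they close (so a half turn about z gives the same grasp; the last joint's range is limited). The gripper opens to 85 mm and grips with 20 to 120 N. Pads are 22 mm wide; open, the fingers measure 114 mm over their backs; the gripper's body (76 mm by 85 mm) begins 54 mm behind the grasp point. The pads swing forward as they close: fully open they stand 13 mm farther back than shut.
Start: joints at [65.896, 21.967, 0.94, 78.501, -0.361, 79.538, -2.664], TCP at [218.919, -585.387, 242.279] pointing down, gripper open.
Joint ranges: [-169.22, 169.22], [-14.56, 117.87], [-87.37, 89.26], [10.42, 133.3], [-82.24, 262.24], [0.94, 117.77], [-172.7, 172.7]. Speed limits (degrees/s): [136.94, 136.94, 172.46, 172.46, 180, 180, 180].

## Interface

Orientations are given as a 3x3 rotation matrix whose columns are the frame's x, y, z axes.
In Python, from cell import manip, cams, order gives the robot as it stands.
- The arm moves only by the tool jog_arm, never from a script. Its arguments are lists of equal length, an entry for each row: "xyz": the shift along the tool's x, y, z in m, a list of three; "delta_rot": the turn, a rotation vector about the tool's x, y, z in degrees, a list of three; "hand": the opening in per cent of the stroke, from 0 (shut) to 100 (fully open). In form: {"xyz": [[x, y, z], ...], "delta_rot": [[rx, ry, rz], ...], "hand": [hand, ...]}. A call has 1 to 8 rows; each row shifts and turns the commanded pose from where the row before left it, along the tool's axes as they then stand; what a row does not reach is not made up. A row lasts 1/8 s, in which the tool goes at most 62.5 mm and 10.7 degrees, less where a joint would pass 70% of its speed; a pose out of reach is approached as far as the arm can. A call with a gripper value outside its range is refused whole. The fingers move at their own pace and stop on an object; "squeeze" is the grip in N (left out, the last holds). Time passes only in rows, so rows that do not move let the fingers close. It gives the time, the measured TCP pose, the force, the opening and the grip force at its end, in the units of the state.
- manip.observe(): the state, without advancing time (a new reading comes with each control period).
- cams.capture(name): name is "scene" or "top"; returns the picture (384x512x3 uint8, red, green, blue); there is no depth.
- cams.calibration(name): a dict with "intrinsics" (3x3 intrinsics, pixels), "k1" (the pictures are not rectified: a ray, as slopes to the right and down, at radius r is drawn at 1 + k1 r^2 times it, then the intrinsics apply), "camera_from_world" (4x4, takes a point from world to camera coordinates). Camera axes: x right, y down, z forward; pixel columns grow to the right and rows downward; lengths in mm; the calibration is good to about 2 mm. A picture is of the moment at which its call begins. calibration takes no time and is no camera call.
- order.sign_off(): hands the job in; it is judged then, once.
The state is a dict: "t": time; "joints": joint angles; "dq": joint speeds; "joint_torque": joint torques, N m; "ee_pos": TCP position; "ee_rot": TCP orientation; "wrist_force": force on the tool from outside, world axes, zero at the start; "ft_torque": the same for the moment, N m; "finger_gap": finger opening in mm; "grip_force": force on a finger pad.
Only numpy, scipy, OpenCV 4.12 (cv2) and the standard library are available. Lean on these libraries where they do the work, as an engineer would, in place of code of your own. Each camera call takes 0.05 s, during which the arm holds its last target. There are 200 camera calls.

## Working session

There is one attempt and no reset: what is moved stays moved. The work goes in short steps, Python scripts to look and compute and a tool call to move; the robot and the scene stay as the last step left them, time stands still between calls to the robot, and variables do not carry over. Pictures are saved under pics/ and viewed, at most 10 in all, crops included, and the job is handed in when it is done.

Besides the shell and the picture viewer there is one more tool, called as name(argument=value, ...) on one line, values as JSON. jog_arm: Moves the arm, as the interface text tells. Its arguments: {"type":"object","properties":{"xyz":{"type":"array","items":{"type":"array","items":{"type":"number"}}},"delta_rot":{"type":"array","items":{"type":"array","items":{"type":"number"}}},"hand":{"type":"array","items":{"type":"number"}},"squeeze":{"type":"number"}},"required":["xyz","delta_rot","hand"]}

```bash
mkdir -p pics
cat > h.py <<'E'
import numpy as np, cv2
from cell import manip, cams, order
def snap(n,f):
    im=cams.capture(n); cv2.imwrite('pics/'+f,im[:,:,::-1]); return im
def proj(n,P):
    c=cams.calibration(n); T=np.array(c['camera_from_world']);K=np.array(c['intrinsics'])
    q=(T[:3,:3]@np.atleast_2d(P).T).T+T[:3,3]; s=q[:,:2]/q[:,2:]
    s=s*(1+c['k1']*(s**2).sum(1,keepdims=True)); return s@K[:2,:2].T+K[:2,2]
def ray(n,uv):
    c=cams.calibration(n); T=np.array(c['camera_from_world']);K=np.array(c['intrinsics'])
    d=(np.array(uv,float)-K[:2,2])/np.diag(K)[:2]; s=d.copy()
    for _ in range(20): s=d/(1+c['k1']*(s@s))
    R=T[:3,:3]; return -R.T@T[:3,3], R.T@np.array([s[0],s[1],1])
def onz(n,uv,z):
    o,d=ray(n,uv); return o+d*(z-o[2])/d[2]
E
python3 - <<'E'
from h import *
s=manip.observe(); print(s['t'],s['ee_pos'],np.round(s['ee_rot'],3),s['finger_gap'])
for n in('scene','top'):
    snap(n,n+'1.png'); o,_=ray(n,(256,192)); print(n,o, cams.calibration(n)['k1'])
E
```

```text
0.0 [ 218.71697148 -584.94639489  241.25686194] [[ 0.937  0.35  -0.001]
 [ 0.35  -0.937  0.002]
 [-0.    -0.002 -1.   ]] 85.28731871022704
scene [1372.3037468   235.63192379 1022.22310065] -0.06947816726216886
top [474.80788855 -64.73332728 951.71606335] -0.09215689137353121
```

View pics/scene1.png

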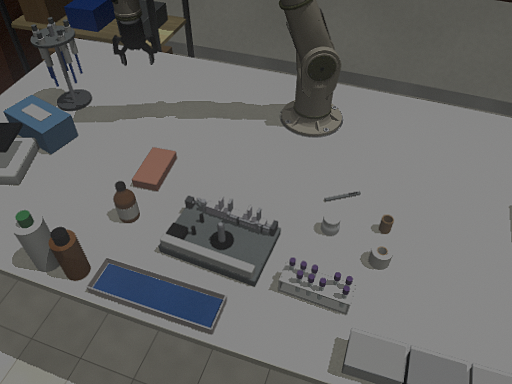

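View pics/top1.png

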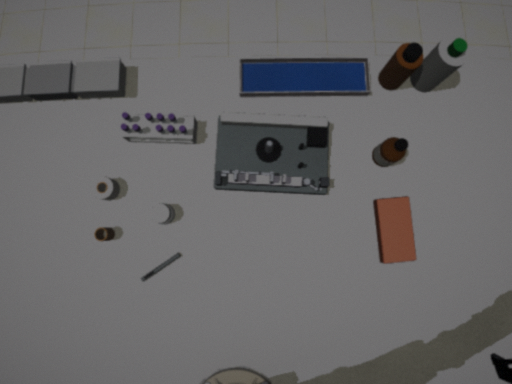

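The scene view shows the labeller near (220,238) and the roll near (381,255). In the top view the labeller is at (272,155), spindle (268,148), roll (107,188), core (105,233), cup (165,213) and the gate along row ~180. I'll enlarge these next.

Run:
```python
from h import *
t=cv2.imread('pics/top1.png'); s=cv2.imread('pics/scene1.png')
g=lambda a:np.clip(a.astype(float)*1.6,0,255).astype(np.uint8)
a=cv2.resize(g(t[105:200,205:338]),None,fx=4,fy=4,interpolation=cv2.INTER_CUBIC)
b=cv2.resize(g(t[170:250,85:190]),None,fx=2.5,fy=2.5,interpolation=cv2.INTER_CUBIC)
c=np.zeros((600,800,3),np.uint8); c[:380,:532]=a; c[:200,533:533+262]=b[:200,:262]
d=cv2.resize(g(s[205:260,310:405]),None,fx=2.7,fy=2.7,interpolation=cv2.INTER_CUBIC); c[210:210+d.shape[0],533:533+d.shape[1]]=d
e=cv2.resize(g(s[190:245,180:285]),None,fx=4,fy=4,interpolation=cv2.INTER_CUBIC); c[380:600,:420]=e
cv2.imwrite('pics/c1.png',c)
for uv in [(107,188)]: print(onz('top',uv,50))
print(onz('top',(268,148),34))
```

```text
[589.2929613  327.62779146  50.        ]
[690.57779729 -95.49532184  34.        ]
```

View pics/c1.png

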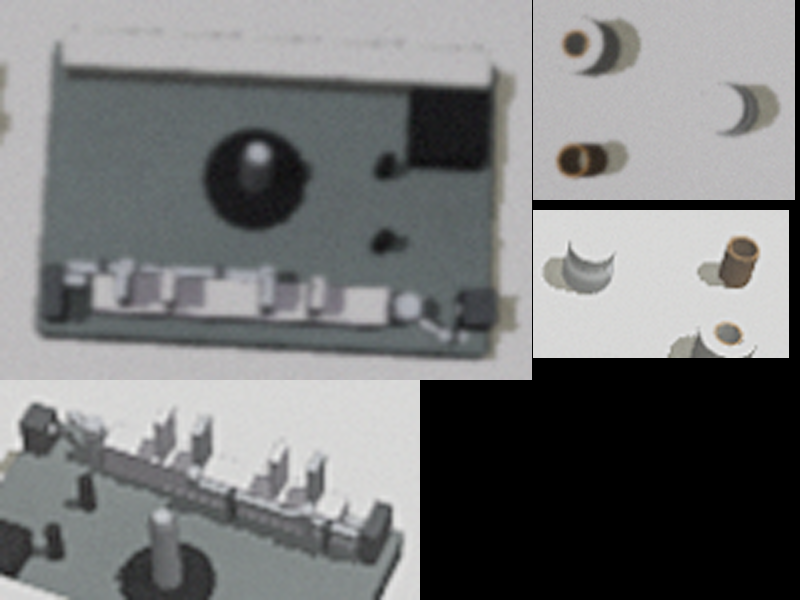

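The crop shows the roll's bore in top at about (102,187), the seat disc at (269,150), the spindle top at (269.5,142.5) and the hinge pivot at (307,181). The deck front corners are at (214.5,188) and (326.8,193.8), and the catches run along the gate.

Run:
```python
from h import *
t=cv2.imread('pics/top1.png'); s=cv2.imread('pics/scene1.png')
def blob(im,mask,box,off=(0,0)):
    x0,y0,x1,y1=box; m=mask[y0:y1,x0:x1].astype(np.uint8)
    n,l,st,c=cv2.connectedComponentsWithStats(m); k=1+st[1:,4].argmax()
    return c[k]+[x0,y0],st[k,4],st[k,:4]+[x0,y0,0,0]
hsv=cv2.cvtColor(t,cv2.COLOR_BGR2HSV)
br=(t[:,:,2].astype(int)-t[:,:,0]>18)
c,a,b=blob(t,br,(90,175,120,200)); print('bore top',c,a,b,onz('top',c,50))
c2,a,b=blob(t,br,(85,220,125,245)); print('core',c2,a,b,onz('top',c2,25))
gs=cv2.cvtColor(t,cv2.COLOR_BGR2GRAY)
dm=(gs<32); x,y,w,h=245,128,45,40
c3,a,b=blob(t,dm,(250,130,288,166)); print('disc',c3,a,b)
cn=max(cv2.findContours(dm[130:166,250:288].astype(np.uint8),0,2)[0],key=cv2.contourArea); (e,ax,_)=cv2.fitEllipse(cv2.convexHull(cn)); e=np.array(e)+[250,130]; print('disc ell',e,ax,onz('top',e,34))
print('spindle top',onz('top',(269.5,142.5),104))
hs=s; brs=(s[:,:,2].astype(int)-s[:,:,0]>18)
c,a,b=blob(s,brs,(368,240,395,262)); print('bore scene',c,a,b,onz('scene',c,50))
fl=onz('top',(214.5,188),30); fr=onz('top',(326.75,193.75),30)
bl=onz('top',(205+487/4,105+90/4),30)
d=fl-fr; yaw=np.degrees(np.arctan2(-d[0],d[1])); print('front',fl,fr,np.linalg.norm(d),'yaw',yaw)
hg=onz('top',(306.8,181.2),65); print('hinge',hg)
for nm,uv in {'t1':(123,265),'t2':(170,265),'t3':(267,267),'t4':(317,282)}.items(): print(nm,onz('top',(205+uv[0]/4,105+uv[1]/4),105)[:2])
cup=onz('top',(160,213),55);print('cup',cup)
```

```text
bore top [101.6   186.825] 40 [ 97 182  11  11] [592.65950913 342.393092    50.        ]
core [100.79746835 233.59493671] 79 [ 94 227  14  14] [470.73032474 352.52367336  25.        ]
disc [268.54501217 150.2676399 ] 411 [256 138  26  24]
disc ell [268.49404907 149.46913719] (24.14899253845215, 24.853628158569336) [686.57612116 -96.72091357  34.        ]
spindle top [687.86239529 -97.12168831 104.        ]
bore scene [381.75 250.25] 28 [377 246  11   9] [594.21326491 341.29768651  50.        ]
front [586.69525728  47.23074826  30.        ] [ 566.39032872 -247.72298857   30.        ] 295.65181716479464 yaw -3.9380891773918187
hinge [ 595.78386448 -191.11679474   65.        ]
t1 [617.62880466 -13.67423919]
t2 [617.12303043 -42.18922767]
t3 [ 614.88353538 -100.98447721]
t4 [ 605.17775638 -131.08558578]
cup [521.81764173 184.30624783  55.        ]
```

jog_arm(xyz=[[0,0,0],[0,0,0],[0,0,0],[0.0275,-0.0508,0],[0.0275,-0.0508,0],[0.0275,-0.0508,0],[0.0275,-0.0508,0],[0.0275,-0.0508,0]], delta_rot=[[0,0,8.13],[0,0,8.13],[0,0,8.13],[0,0,0],[0,0,0],[0,0,0],[0,0,0],[0,0,0]], hand=[100,100,100,100,100,100,100,100])

```text
t: 1.1
ee_pos: [373.9, -339.4, 242.0]
ee_rot: [[0.998, -0.068, -0.0], [-0.068, -0.998, 0.0], [-0.0, -0.0, -1.0]]
wrist_force: [0.1, 0.4, -0.2]
finger_gap: 85.3
grip_force: 0.0
```

jog_arm(xyz=[[0.0275,-0.0508,0],[0.0275,-0.0508,0],[0.0275,-0.0508,0],[0.0275,-0.0508,0],[0.0275,-0.0508,0],[0.0275,-0.0508,0],[0.0275,-0.0508,0],[0,0,0]], delta_rot=[[0,0,0],[0,0,0],[0,0,0],[0,0,0],[0,0,0],[0,0,0],[0,0,0],[0,0,0]], hand=[100,100,100,100,100,100,100,100])

```text
t: 2.1
ee_pos: [590.2, 6.7, 241.3]
ee_rot: [[0.998, -0.059, -0.001], [-0.059, -0.998, 0.003], [-0.002, -0.003, -1.0]]
wrist_force: [0.6, 0.3, 0.9]
finger_gap: 85.4
grip_force: 0.0
```

jog_arm(xyz=[[-0.0028,-0.0558,0],[-0.0028,-0.0558,0],[-0.0028,-0.0558,0],[-0.0028,-0.0558,0],[-0.0028,-0.0558,0],[-0.0028,-0.0558,0],[0,0,0.05],[0,0,0.04]], delta_rot=[[0,0,0],[0,0,0],[0,0,0],[0,0,0],[0,0,0],[0,0,0],[0,0,0],[0,0,0]], hand=[100,100,100,100,100,100,100,100])

```text
t: 3.1
ee_pos: [595.0, 335.4, 150.1]
ee_rot: [[0.998, -0.067, -0.001], [-0.067, -0.998, -0.001], [-0.001, 0.001, -1.0]]
wrist_force: [1.3, 0.2, -0.3]
finger_gap: 85.5
grip_force: 0.0
```

jog_arm(xyz=[[0,0,0]], delta_rot=[[0,0,0]], hand=[100])

```text
t: 3.22
ee_pos: [593.8, 333.0, 148.1]
ee_rot: [[0.998, -0.069, -0.007], [-0.069, -0.998, -0.005], [-0.006, 0.005, -1.0]]
wrist_force: [-0.0, -1.1, -0.6]
finger_gap: 85.5
grip_force: 0.0
```

Run:
```python
from h import *
s=manip.observe(); print(s['t'],s['ee_pos'],np.round(s['ee_rot'],4)[:,0],s['joints'])
t=cams.capture('top')[:,:,::-1];s=cams.capture('scene')[:,:,::-1]
g=lambda a:np.clip(a.astype(float)*1.6,0,255).astype(np.uint8)
c=np.hstack([cv2.resize(g(t[130:250,60:190]),(390,360)),cv2.resize(g(s[180:300,320:450]),(390,360))])
cv2.imwrite('pics/c2.png',c)
```

```text
3.225 [593.84753424 333.03564466 148.05599692] [ 0.9976 -0.0686 -0.0063] [ -15.06050122   34.89875012  -26.56978646   74.40251288   15.37866933
   74.66623209 -135.57755719]
```

View pics/c2.png

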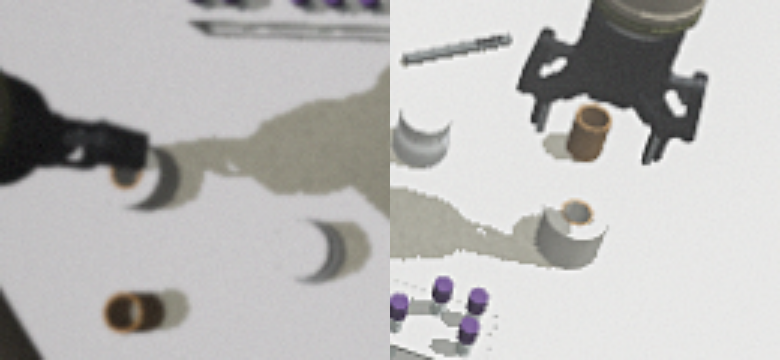

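The roll (top crop bore at about (125,177)) stands clear of the open fingers. The TCP needs about +9 mm in y.

jog_arm(xyz=[[-0.001,-0.009,0],[0,0,0.03],[0,0,0.03],[0,0,0.03],[0,0,0.02],[0,0,0.01],[0,0,0]], delta_rot=[[0,0,0],[0,0,0],[0,0,0],[0,0,0],[0,0,0],[0,0,0],[0,0,0]], hand=[100,100,100,100,100,100,100])

```text
t: 4.2
ee_pos: [595.1, 344.9, 32.6]
ee_rot: [[0.998, -0.068, 0.0], [-0.068, -0.998, 0.0], [0.0, -0.0, -1.0]]
wrist_force: [0.5, -0.4, 0.4]
finger_gap: 85.0
grip_force: 0.0
```

jog_arm(xyz=[[0,0,0],[0,0,0],[0,0,0],[0,0,0],[0,0,0]], delta_rot=[[0,0,0],[0,0,0],[0,0,0],[0,0,0],[0,0,0]], hand=[60,60,60,60,60], squeeze=30)

```text
t: 4.82
ee_pos: [595.9, 345.1, 34.2]
ee_rot: [[0.998, -0.068, 0.002], [-0.068, -0.998, 0.001], [0.002, -0.001, -1.0]]
wrist_force: [-1.4, -0.5, 5.6]
finger_gap: 59.0
grip_force: 32.8
```

jog_arm(xyz=[[0,0,-0.02],[0,0,-0.05],[0,0,-0.06],[0,0,-0.05],[0,0.02,0],[0.01,0.04,0],[0.01,0.045,0],[0.013,0.045,0]], delta_rot=[[0,0,0],[0,0,0],[0,0,0],[0,0,0],[0,0,0],[0,0,0],[0,0,0],[0,0,0]], hand=[60,60,60,60,60,60,60,60])

```text
t: 5.82
ee_pos: [617.7, 191.8, 213.9]
ee_rot: [[0.998, -0.067, 0.001], [-0.067, -0.998, 0.0], [0.001, -0.001, -1.0]]
wrist_force: [0.1, -0.3, -1.6]
finger_gap: 59.1
grip_force: 33.0
```

jog_arm(xyz=[[0.015,0.045,0],[0.015,0.045,0],[0.015,0.045,0],[0.013,0.045,0],[0.012,0.045,0],[0.01,0.035,0],[0.008,0.022,0],[0,0,0]], delta_rot=[[0,0,0],[0,0,0],[0,0,0],[0,0,0],[0,0,0],[0,0,0],[0,0,0],[0,0,0]], hand=[60,60,60,60,60,60,60,60])

```text
t: 6.82
ee_pos: [686.6, -96.6, 212.6]
ee_rot: [[0.997, -0.071, 0.0], [-0.071, -0.997, -0.0], [0.0, 0.0, -1.0]]
wrist_force: [-0.2, -0.2, -1.4]
finger_gap: 59.4
grip_force: 33.0
```

jog_arm(xyz=[[0,0,0],[0,0,0]], delta_rot=[[0,0,0],[0,0,0]], hand=[60,60])

```text
t: 7.08
ee_pos: [686.5, -92.1, 212.6]
ee_rot: [[0.998, -0.065, 0.0], [-0.065, -0.998, 0.001], [0.0, -0.001, -1.0]]
wrist_force: [-0.5, 0.1, -1.8]
finger_gap: 59.5
grip_force: 33.0
```

Run:
```python
from h import *
s=manip.observe(); print(s['t'],s['ee_pos'])
t=cams.capture('top')[:,:,::-1];s=cams.capture('scene')[:,:,::-1]
cv2.imwrite('pics/t3raw.png',t);cv2.imwrite('pics/s3raw.png',s)
g=lambda a:np.clip(a.astype(float)*1.6,0,255).astype(np.uint8)
c=np.hstack([cv2.resize(g(t[110:200,215:315]),(400,360)),cv2.resize(g(s[150:250,170:270]),(400,400))[:360]])
cv2.imwrite('pics/c3.png',c)
print(proj('scene',[[686.5,-94,212.6-34]]),proj('top',[[686.5,-94,230]]))
```

```text
7.075 [686.48861444 -92.13132269 212.6399403 ]
[[219.60783267 204.44465823]] [[269.99059764 128.42880391]]
```

View pics/c3.png

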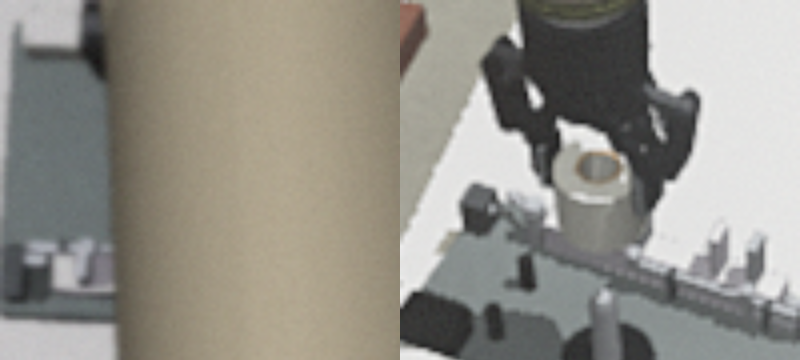

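The top view is blocked by the arm. The scene crop shows the held roll's bore at scene (219.7,191.5) and the spindle tip at about (220.3,223).

Run:
```python
from h import *
s=cv2.imread('pics/s3raw.png').astype(int)
br=(s[:,:,2]-s[:,:,0]>18)
m=br[180:202,205:235].astype(np.uint8); n,l,st,c=cv2.connectedComponentsWithStats(m)
for k in range(1,n):
    if st[k,4]>8: print(st[k],c[k]+[205,180])
for uv in [(219.75,191.5)]:
    print('bore',onz('scene',uv,228.6),onz('scene',uv,225))
o=cv2.imread('pics/s3raw.png',0)[215:245,208:236]
print(o[::1,::1][4:16,4:22])
for r in (225,230,235): print(r,onz('scene',(220.5,r),(104,85,70)[(r-225)//5]))
print('spindle tip',onz('scene',(220.4,222.5),104), 'proj seat/top',proj('scene',[[686.6,-96.7,34],[686.6,-96.7,104],[686.6,-96.7,60]]))
```

```text
[12  8  8  3 10] [221.1 188.4]
bore [686.33979712 -90.57684288 228.6       ] [683.22815607 -92.05657748 225.        ]
[[ 90  90  88  90  92  93  92  79  77  78  67  56  57  58  60  74  74  68]
 [ 90  88  88  89  88  90  91  91  94  87  67  55  56  56  58  57  57  60]
 [ 89  90  87  89  91  90  89  90  89  68  47  56  56  57  60  56  58  57]
 [ 90  87  90  87  90  90  87  81 102 102  79  74  62  56  56  56  55  56]
 [ 89  88  87  89  89  86  83  77 115 133 109  87  78  73  75  74  73  75]
 [ 88  89  88  89  90  77  70  97 124 130 113  80  81  92  92  92  92  94]
 [ 89  88  87  88  90  67  61 103 119 114  99  77  83  89  88  89  89  88]
 [ 86  87  87  88  83  64  62  74  86  89  85  75  80  87  89  88  87  90]
 [ 88  88  88  89  87  67  60  72  79  80  82  74  77  87  89  89  88  88]
 [ 88  89  89  88  92  70  57  65  71  74  74  72  76  89  90  88  87  90]
 [ 89  87  86  91  93  73  58  62  65  70  75  73  76  90  90  88  89  88]
 [ 87  87  89  90  95  77  59  61  65  68  73  75  65  72  74  82  91  91]]
225 [694.81490184 -92.66903159 104.        ]
230 [697.25216628 -92.84448122  85.        ]
235 [702.84400296 -91.50970433  70.        ]
spindle tip [686.72292007 -96.21869611 104.        ] proj seat/top [[221.64826306 238.02583541]
 [220.25356998 222.42284138]
 [221.14344319 232.38589843]]
```

jog_arm(xyz=[[0,0.005,0],[0,0,0.02],[0,0,0.02],[0,0,0.015],[0,0,0.005],[0,0,0]], delta_rot=[[0,0,0],[0,0,0],[0,0,0],[0,0,0],[0,0,0],[0,0,0]], hand=[60,60,60,60,60,60])

```text
t: 7.92
ee_pos: [686.2, -99.6, 152.4]
ee_rot: [[0.998, -0.068, 0.0], [-0.068, -0.998, 0.0], [0.0, -0.0, -1.0]]
wrist_force: [-0.5, 0.1, -1.2]
finger_gap: 59.0
grip_force: 33.0
```

jog_arm(xyz=[[0,0,0]], delta_rot=[[0,0,0]], hand=[60])

```text
t: 8.05
ee_pos: [686.7, -99.6, 153.4]
ee_rot: [[0.998, -0.068, 0.002], [-0.068, -0.998, -0.0], [0.002, -0.0, -1.0]]
wrist_force: [-0.4, 0.7, -1.2]
finger_gap: 59.0
grip_force: 33.0
```

Run:
```python
from h import *
s=manip.observe(); print(s['t'],s['ee_pos'])
s=cams.capture('scene')[:,:,::-1]; cv2.imwrite('pics/s4raw.png',s)
g=lambda a:np.clip(a.astype(float)*1.6,0,255).astype(np.uint8)
c=cv2.resize(g(s[180:255,180:270]),(720,600),interpolation=cv2.INTER_CUBIC)
cv2.imwrite('pics/c4.png',c)
```

```text
8.05 [686.65715137 -99.55701997 153.36420462]
```

View pics/c4.png

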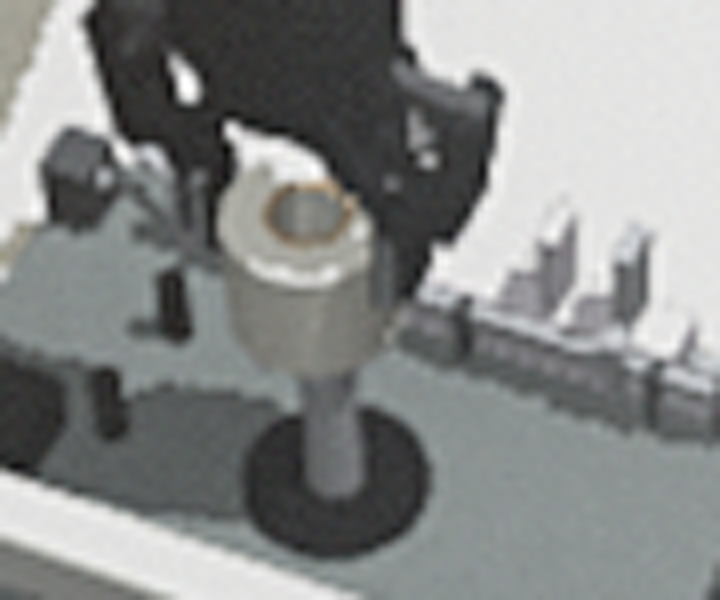

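The roll hangs above the spindle: bore at scene (218.6,206.8), spindle foot at about (221.5,238). The roll needs a few mm of +y.

Run:
```python
from h import *
print(onz('scene',(218.6,206.75),169.4), proj('scene',[[686.6,-95.7,169.4],[686.6,-95.7,104],[686.6,-95.7,34]]))
print('disc',onz('scene',(222.0,238.6),34))
print(manip.observe()['ee_pos'])
```

```text
[687.42317456 -97.05073931 169.4       ] [[219.19494235 206.65345212]
 [220.59269514 222.51497928]
 [221.97350572 238.11700376]]
disc [688.1834419  -94.98636196  34.        ]
[686.63531993 -99.50177723 153.3452716 ]
```

jog_arm(xyz=[[0,-0.0015,0],[0,0,0.008],[0,0,0.008],[0,0,0.008],[0,0,0.008],[0,0,0.005],[0,0,0]], delta_rot=[[0,0,0],[0,0,0],[0,0,0],[0,0,0],[0,0,0],[0,0,0],[0,0,0]], hand=[60,60,60,60,60,60,60])

```text
t: 8.98
ee_pos: [687.6, -97.0, 115.3]
ee_rot: [[0.998, -0.067, 0.003], [-0.067, -0.998, 0.001], [0.003, -0.001, -1.0]]
wrist_force: [7.8, 2.1, -2.4]
finger_gap: 59.5
grip_force: 32.9
```

jog_arm(xyz=[[0.0015,0,0],[0,0,0.01],[0,0,0.01],[0,0,0.01],[0,0,0.008],[0,0,0]], delta_rot=[[0,0,0],[0,0,0],[0,0,0],[0,0,0],[0,0,0],[0,0,0]], hand=[60,60,60,60,60,60])

```text
t: 9.72
ee_pos: [688.5, -97.0, 76.1]
ee_rot: [[0.998, -0.067, 0.002], [-0.067, -0.998, 0.001], [0.001, -0.002, -1.0]]
wrist_force: [10.0, 3.3, -4.5]
finger_gap: 59.3
grip_force: 33.5
```

jog_arm(xyz=[[0.001,-0.0005,0.003],[0,0,0.003],[0,0,0.003],[0,0,0]], delta_rot=[[0,0,0],[0,0,0],[0,0,0],[0,0,0]], hand=[60,60,60,60])

```text
t: 10.22
ee_pos: [689.0, -97.4, 68.2]
ee_rot: [[0.998, -0.068, 0.001], [-0.068, -0.998, 0.0], [0.001, -0.0, -1.0]]
wrist_force: [3.3, 5.0, 1.8]
finger_gap: 58.9
grip_force: 34.0
```

jog_arm(xyz=[[0,-0.0005,0.0015],[0,0,0.0015],[0,0,0]], delta_rot=[[0,0,0],[0,0,0],[0,0,0]], hand=[60,60,60])

```text
t: 10.6
ee_pos: [689.1, -97.3, 68.1]
ee_rot: [[0.998, -0.068, 0.002], [-0.068, -0.998, -0.001], [0.002, 0.0, -1.0]]
wrist_force: [-4.1, 2.9, 18.1]
finger_gap: 59.3
grip_force: 35.3
```

jog_arm(xyz=[[0,0,-0.002],[0,0,0],[0,0,0],[0,0,-0.02],[0,0,-0.05],[0,0,-0.05],[0,0,0],[0,0,0]], delta_rot=[[0,0,0],[0,0,0],[0,0,0],[0,0,0],[0,0,0],[0,0,0],[0,0,0],[0,0,0]], hand=[100,100,100,100,100,100,100,100])

```text
t: 11.6
ee_pos: [688.9, -97.2, 188.3]
ee_rot: [[0.998, -0.068, 0.001], [-0.068, -0.998, -0.0], [0.001, 0.0, -1.0]]
wrist_force: [0.1, -0.8, -1.6]
finger_gap: 85.4
grip_force: 0.0
```

Run:
```python
from h import *
s=manip.observe(); print(s['t'],s['ee_pos'],s['wrist_force'],s['finger_gap'],manip.tip_extent)
s=cams.capture('scene')[:,:,::-1]; cv2.imwrite('pics/s5raw.png',s)
g=lambda a:np.clip(a.astype(float)*1.6,0,255).astype(np.uint8)
c=cv2.resize(g(s[180:255,180:290]),(800,545),interpolation=cv2.INTER_CUBIC)
cv2.imwrite('pics/c5.png',c)
yw=np.radians(-3.9);X=np.array([np.cos(yw),np.sin(yw),0]);Y=np.array([-np.sin(yw),np.cos(yw),0])
S=np.array([687.3,-96,0]); H=S-85*X-100*Y
print('hinge',H,'in',H+68*Y,'out',H+158*Y)
for r in (68-8,68+22,158-8,158+22): print(r,proj('scene',H+r*Y+[0,0,105]),proj('top',H+r*Y+[0,0,105]))
```

```text
11.6 [688.88516963 -97.22204244 188.30460152] [ 0.14273917 -0.83666001 -1.60960444] 85.44647092114518 11.0
hinge [ 595.69530723 -189.98712818    0.        ] in [ 600.320347   -122.14459722    0.        ] out [606.44172316 -32.35301212   0.        ]
60 [[220.73648611 197.24547325]] [[283.91216367 177.71173511]]
90 [[230.18168228 200.23666004]] [[271.54242212 177.08390967]]
150 [[249.45613252 206.33869932]] [[246.79845782 175.83828295]]
180 [[259.28615689 209.44974427]] [[234.44105118 175.22132024]]
```

View pics/c5.png

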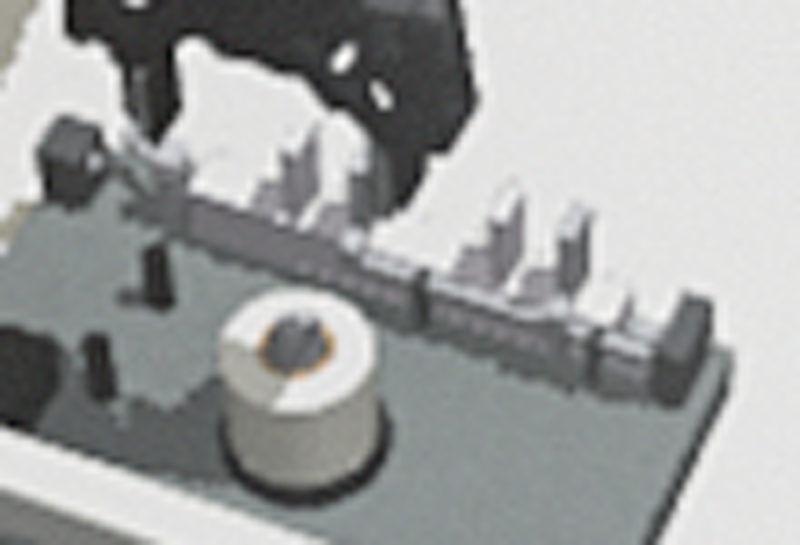

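The roll sits flat on its seat with the spindle inside its bore (crop (297,345)). The outer catch tops are where predicted, at scene (250,206) and (259.5,209). Next is the inner catch.

jog_arm(xyz=[[-0.03,0.01,0],[-0.03,0.011,0],[-0.0268,0.01,0],[0,0,0.02],[0,0,0.025],[0,0,0.015],[0,0,0],[0,0,0]], delta_rot=[[0,0,0],[0,0,0],[0,0,0],[0,0,0],[0,0,0],[0,0,0],[0,0,0],[0,0,0]], hand=[100,100,100,100,100,100,100,100])

```text
t: 12.65
ee_pos: [600.5, -122.2, 127.9]
ee_rot: [[0.998, -0.068, 0.001], [-0.068, -0.998, 0.0], [0.001, -0.0, -1.0]]
wrist_force: [-0.4, 0.6, 0.4]
finger_gap: 85.1
grip_force: 0.0
```

jog_arm(xyz=[[0,0,0.015],[0,0,0.015],[0,0,0.012],[0,0,0],[0,0,0]], delta_rot=[[0,0,0],[0,0,0],[0,0,0],[0,0,0],[0,0,0]], hand=[100,100,100,60,60], squeeze=25)

```text
t: 13.28
ee_pos: [600.3, -122.2, 85.5]
ee_rot: [[0.998, -0.068, 0.0], [-0.068, -0.998, 0.0], [0.0, -0.0, -1.0]]
wrist_force: [-0.9, 1.3, 2.8]
finger_gap: 51.9
grip_force: 2.3
```

jog_arm(xyz=[[0,0,0],[0,0,0],[0,0,0],[0,0,0],[0,0,0]], delta_rot=[[0,0,0],[0,0,0],[0,0,0],[0,0,0],[0,0,0]], hand=[40,35,25,20,20])

```text
t: 13.9
ee_pos: [601.0, -122.0, 87.0]
ee_rot: [[0.998, -0.068, 0.003], [-0.068, -0.998, -0.0], [0.003, -0.0, -1.0]]
wrist_force: [-0.6, 1.5, 6.0]
finger_gap: 23.7
grip_force: 25.8
```

jog_arm(xyz=[[0,0,0],[0,0,0],[0,0,0],[0,0,-0.03],[0,0,-0.03],[0,-0.03,0],[0,-0.03,0],[0,-0.03,0]], delta_rot=[[0,0,0],[0,0,0],[0,0,0],[0,0,0],[0,0,0],[0,0,0],[0,0,0],[0,0,0]], hand=[60,100,100,100,100,100,100,100])

```text
t: 14.9
ee_pos: [606.2, -31.8, 145.3]
ee_rot: [[0.998, -0.068, 0.0], [-0.068, -0.998, -0.0], [0.0, 0.0, -1.0]]
wrist_force: [0.7, -0.2, -0.5]
finger_gap: 85.3
grip_force: 0.0
```

jog_arm(xyz=[[0,0,0],[0,0,0]], delta_rot=[[0,0,0],[0,0,0]], hand=[100,100])

```text
t: 15.15
ee_pos: [606.2, -33.3, 145.2]
ee_rot: [[0.998, -0.068, -0.0], [-0.068, -0.998, -0.001], [-0.0, 0.001, -1.0]]
wrist_force: [0.2, -0.1, 0.2]
finger_gap: 85.2
grip_force: 0.0
```

jog_arm(xyz=[[0,-0.001,0.02],[0,0,0.02],[0,0,0.019],[0,0,0],[0,0,0],[0,0,0],[0,0,0],[0,0,0]], delta_rot=[[0,0,0],[0,0,0],[0,0,0],[0,0,0],[0,0,0],[0,0,0],[0,0,0],[0,0,0]], hand=[100,100,100,60,50,40,30,20], squeeze=40)

```text
t: 16.15
ee_pos: [607.3, -32.1, 88.2]
ee_rot: [[0.998, -0.069, 0.003], [-0.069, -0.998, -0.001], [0.003, 0.001, -1.0]]
wrist_force: [-1.3, -2.3, 7.4]
finger_gap: 23.4
grip_force: 40.0
```

jog_arm(xyz=[[0,0,0],[0,0,0],[0,0,0]], delta_rot=[[0,0,0],[0,0,0],[0,0,0]], hand=[20,20,20])

```text
t: 16.52
ee_pos: [607.3, -32.0, 88.2]
ee_rot: [[0.998, -0.068, 0.003], [-0.068, -0.998, -0.001], [0.003, 0.001, -1.0]]
wrist_force: [-1.6, -0.5, 6.0]
finger_gap: 23.3
grip_force: 39.9
```

jog_arm(xyz=[[-0.0055,0.0001,0],[-0.0083,0.0002,0],[-0.0083,0.0002,0],[-0.0083,0.0002,0],[0,0,0]], delta_rot=[[0,0,-2],[0,0,-3],[0,0,-3],[0,0,-3],[0,0,0]], hand=[20,20,20,20,20], squeeze=60)

```text
t: 17.15
ee_pos: [577.1, -33.0, 88.3]
ee_rot: [[0.992, 0.124, 0.004], [0.124, -0.992, -0.001], [0.004, 0.001, -1.0]]
wrist_force: [1.8, -0.4, 5.8]
finger_gap: 22.5
grip_force: 61.6
```

Run:
```python
from h import *
s=manip.observe(); p=np.array(s['ee_pos']); R=np.array(s['ee_rot'])
H=np.array([595.7,-190.0]); d=p[:2]-H; print(np.hypot(*d),np.degrees(np.arctan2(-d[0],d[1]))+3.9,np.degrees(np.arctan2(R[1,0],R[0,0]))+3.9,s['ft_torque'],s['joints'])
```

```text
158.12609879643296 10.639528110272815 11.001769568860702 [ 0.29286389 -0.06513274 -0.08141096] [ 19.8456323   25.31259326 -25.21213579  96.50615842  12.12457934
  60.65355262 -92.07670766]
```

jog_arm(xyz=[[-0.011,0.0004,0],[-0.011,0.0004,0],[-0.011,0.0004,0],[-0.011,0.0004,0],[-0.011,0.0004,0],[-0.011,0.0004,0],[-0.011,0.0004,0],[-0.011,0.0004,0]], delta_rot=[[0,0,-4],[0,0,-4],[0,0,-4],[0,0,-4],[0,0,-4],[0,0,-4],[0,0,-4],[0,0,-4]], hand=[20,20,20,20,20,20,20,20])

```text
t: 18.15
ee_pos: [497.6, -66.8, 88.2]
ee_rot: [[0.775, 0.632, 0.004], [0.632, -0.775, -0.0], [0.003, 0.003, -1.0]]
wrist_force: [3.0, 0.1, 6.9]
finger_gap: 22.4
grip_force: 62.7
```

```bash
cat > g.py <<'E'
from h import *
s=manip.observe(); p=np.array(s['ee_pos']); R=np.array(s['ee_rot'])
H=np.array([595.7,-190.0]); d=p[:2]-H; print(np.hypot(*d),np.degrees(np.arctan2(-d[0],d[1]))+3.9,np.degrees(np.arctan2(R[1,0],R[0,0]))+3.9,s['ft_torque'],s['joints'])
E
python3 g.py
```

```text
157.51276967826422 42.41800579531785 43.107569075048 [ 0.43776698 -0.05802619 -0.28538755] [ 31.37807614  17.62210115 -31.76115209 107.78056058  10.93858768
  57.33144715 -55.87200939]
```

jog_arm(xyz=[[-0.011,0.0004,0],[-0.011,0.0004,0],[-0.011,0.0004,0],[-0.011,0.0004,0],[-0.011,0.0004,0],[-0.011,0.0004,0],[-0.011,0.0004,0],[-0.011,0.0004,0]], delta_rot=[[0,0,-4],[0,0,-4],[0,0,-4],[0,0,-4],[0,0,-4],[0,0,-4],[0,0,-4],[0,0,-4]], hand=[20,20,20,20,20,20,20,20])

```text
t: 19.15
ee_pos: [447.6, -138.1, 88.2]
ee_rot: [[0.322, 0.947, 0.003], [0.947, -0.322, -0.001], [0.0, 0.003, -1.0]]
wrist_force: [0.5, 2.6, 10.6]
finger_gap: 23.0
grip_force: 62.9
```

```bash
python3 g.py
```

```text
156.9019337687802 74.57646318858707 75.1245539324186 [ 0.80770865  0.52543745 -0.313868  ] [ 44.47976877  14.06339372 -34.88094595 112.37288353   9.6417263
  56.21298504 -13.73514661]
```

jog_arm(xyz=[[-0.011,0.0004,0],[-0.011,0.0004,0],[-0.0083,0.0002,0],[0,0,0],[0,0,0]], delta_rot=[[0,0,-4],[0,0,-4],[0,0,-3],[0,0,0],[0,0,0]], hand=[20,20,20,20,20])

```text
t: 19.77
ee_pos: [440.6, -167.5, 88.2]
ee_rot: [[0.138, 0.99, 0.002], [0.99, -0.138, -0.001], [-0.001, 0.003, -1.0]]
wrist_force: [-1.5, 2.1, 13.5]
finger_gap: 22.0
grip_force: 63.1
```

```bash
python3 g.py
python3 - <<'E'
from h import *
t=cams.capture('top')[:,:,::-1];s=cams.capture('scene')[:,:,::-1]
g=lambda a:np.clip(a.astype(float)*1.6,0,255).astype(np.uint8)
c=np.vstack([np.hstack([cv2.resize(g(t),(400,300)),cv2.resize(g(s),(400,300))]),np.hstack([cv2.resize(g(t[100:250,205:405]),(400,300)),cv2.resize(g(s[150:270,150:310]),(400,300))])])
cv2.imwrite('pics/c6.png',c)
E
```

```text
156.74890923771883 85.63031883293772 85.99007925419141 [ 0.79236669  0.88780602 -0.32725219] [ 48.45484886  14.52772952 -35.35317649 111.93556244  10.06791506
  56.38841435   0.47466761]
```

View pics/c6.png

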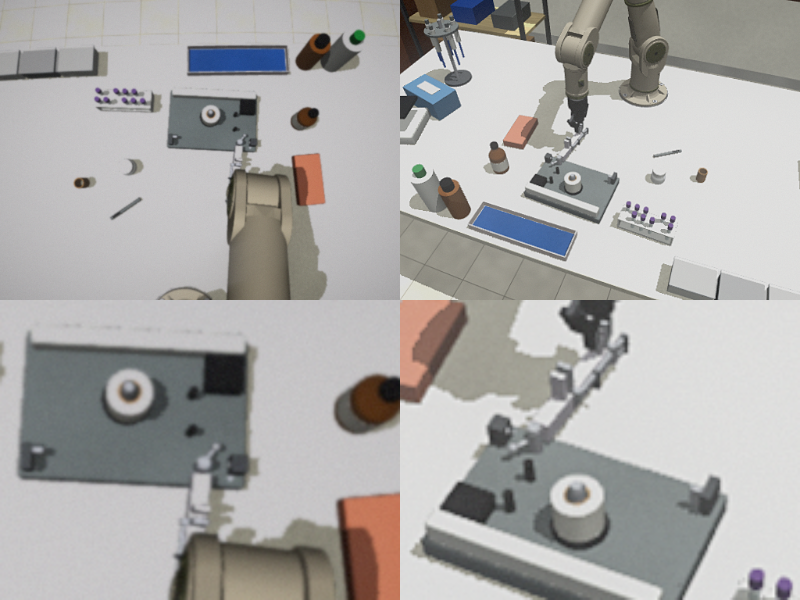

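The gate stands nearly square to the labeller (bottom-left crop, from (207,460) towards (190,545)), held at the outer catch. The roll is on its seat, and the other things look untouched.

jog_arm(xyz=[[0,0,0],[0,0,0],[0,0,0],[0,0,0]], delta_rot=[[0,0,0],[0,0,0],[0,0,0],[0,0,0]], hand=[20,20,20,20])

```text
t: 20.38
ee_pos: [440.5, -167.4, 88.2]
ee_rot: [[0.138, 0.99, 0.002], [0.99, -0.138, -0.001], [-0.001, 0.002, -1.0]]
wrist_force: [-2.5, 3.1, 12.9]
finger_gap: 22.5
grip_force: 63.1
```

```bash
python3 g.py; python3 -c "
from h import *
print(order.sign_off())"
```

```text
156.788171013357 85.62471716080192 85.99552916703217 [ 0.76847738  0.94117108 -0.30683463] [ 48.44132371  14.52529415 -35.34452202 111.93959818  10.07249986
  56.39005371   0.47185351]
the job is handed in; nothing more can be done
None
```

The job is handed in at about 20 s: the roll is on its seat and released, the inner then outer catch were squeezed, and the gripper holds the gate open at about 86° by its outer catch; the sign-off gave no verdict.

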